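# Set up a bench coil winder: change gear through the H gate, add a slotted tension weight

### The arm

A 6-joint arm with a two-finger parallel gripper is mounted at the origin on the work surface. World frame = base frame: x ahead of the robot, y to its left, z up, the work surface at z = 0. Lengths are in m, angles in rad, forces in N, time in s.
With the tool pointing down it reaches from about 0.375 to 0.975 m from the base axis. Payload 3.8 kg.
Tool frame: the origin (TCP) lies midway between the tips of the shut fingers; the grasp point (between the pads) lies 19 mm behind it; x points along the fingers, y is the direction in which the jaws open and shut, and the axes are right-handed (so a half turn about x gives the same grasp; the last joint's range is limited). The gripper opens to 88 mm and grips with 3 to 60 N. Pads are 18 mm wide; open, the fingers measure 123 mm over their backs; the gripper's body (75 mm by 187 mm) begins 45 mm behind the grasp point.
Start: joints at [1.162, 0.264, 1.604, -0, 1.274, -0.037], TCP at [0.245, 0.629, 0.239] pointing down, gripper open.
Joint ranges: [-2.63, 2.63], [-0.94, 2.18], [0.31, 2.57], [-1.31, 4.45], [0, 2.66], [-2.55, 2.55]. Speed limits (rad/s): [2.57, 2.57, 3.14, 3.14, 3.14, 3.14].

### API

Orientations are given as a rotation vector (axis times angle).
In Python, from cell import manip, inverse_kinematics, cams, order gives the robot as it stands. Calls block until the motion is done:
- manip.move_pose(position, orientation): joint-space move of the TCP to a pose.
- manip.move_linear(position, rate=0.15, rot=None): straight line of the TCP; rot=None keeps the orientation; rate is the mean speed in m/s.
- manip.set_joints(angles): joint-space move.
- manip.set_gripper(opening, force=None): finger opening in m; force is the grip in N (None keeps the last); returns when the fingers have stopped.
- manip.dwell(seconds).
- inverse_kinematics(position, orientation): joint angles nearest the present ones, or None.
- manip.state(): the state.
- cams.capture(name): name is "scene" or "top"; returns a dict with "image" (384x512x3 uint8, blue, green, red), "z_map" (384x512 float32, m along the optical axis (not along the pixel's ray), 0 where there is no reading), "intrinsics" (3x3 intrinsics, pixels), "position" and "orientation" of the camera in the world. Camera axes: x right, y down, z forward; pixel columns grow to the right and rows downward; lengths in m; the calibration is good to about 2 mm. A picture is of the moment at which its call begins.
A pose or a line that the arm cannot do raises manip.IKError and nothing moves.
- order.close_job(): hands the job in, once; it reports no verdict.
The state is a dict: "clock": time; "joint_pos": joint angles; "joint_velocities": joint speeds; "tau": joint torques, N m; "tool_pos": TCP position; "tcp_rot": TCP orientation; "contact_force": force on the tool from outside, world axes, zero at the start; "moment": the same for the moment, N m; "gripper_width": finger opening in m.
Only numpy, scipy, OpenCV 4.12 (cv2) and the standard library are available. Lean on these libraries where they do the work, as an engineer would, in place of code of your own. Each camera call takes 0.05 s, during which the arm holds its last target.

### The job

Set the coil winder up for the next coil. First, seen from the robot, shift its gear lever out of the left-hand slot, through neutral, and fully forward (away from the robot) in the right-hand slot; then take the larger slotted weight from the little rack and slide it sideways onto the hanger stem, so that it lies flat on the weight already there with its slot turned about a quarter turn from (crosswise to) that weight's slot. Leave the small spare weight and the other things on the bench where they are, and let go of everything.

Things in the scene. Friction and masses are not known exactly. Their poses are not given: they have to be found in the camera images.
- gate (a point): Gear gate of the coil winder: middle of the H, on the upper face of the 6 mm steel gate plate, 105 mm above the table. Axes: x forward (away from the robot), y left, z up. The neutral slot runs along y; two slots run along x, 14 mm to its left (+y) and right (-y). Slots are 13 mm wide, the lever's rod 9 mm.
- winder: Fixed coil winder, grey, base 250 x 350 x 20 mm, at a different place and turned a little each time; axes as gate. Origin on the table under it: gate at (-55, -100, 105) mm, pan at (-70, 120, 50). Gear box under the gate 120 x 110 mm; behind it from x = 35 a motor housing, 125 high, y -185 to 15; column x 50 to 110, y 90 to 150, 190 high.
- knob (a point): Black ball knob of the gear lever, diameter 32 mm; the point is its centre. The lever is a straight rod that swings about a pivot 65 mm straight below gate, with the ball centre 160 mm from the pivot (so about 200 mm above the table).
- lever_side (a joint): Sideways lean of the lever, rad, + to the left (+y of gate). Range -0.22 to 0.22 (right and left slot). In gate axes the ball centre is at the pivot + 160 mm x (sin fore, cos fore x sin side, cos fore x cos side). It can change only when the lever is in neutral. Starts in the left slot.
- lever_fore (a joint): Fore-and-aft lean of the lever, rad, + forward (away from the robot). Range -0.28 to 0.28 (slot ends); 0 is neutral, where the lever crosses freely within about +-0.03. The lever stays where it is left; it takes 1 to 2 N at the ball to move it.
- pan (a point): Hanger: point on the axis of the upright fixed stem (diameter 6 mm), on top of its round pan (diameter 36, 6 thick), 50 mm above the table; axes as gate. A tension arm (bar 10 mm wide, 60 to 70 mm above this point) runs forward from 6 mm before the stem; over it a head (44 wide, 95 to 140 mm above) starts 25 mm forward of the stem: come in leaning back to the robot 30 to 45 degrees.
- loaded_c (a point): Small steel slotted weight already on the hanger: disc of diameter 38 mm, 12 mm thick, lying on the pan round the stem; the point is its centre, half-way up. Its slot (10 mm wide) runs from the centre to the rim along its own +x; z is up. Loose. Its slot faces the robot, up to 40 degrees either way.
- large_c (a point): The larger steel slotted weight, the one to load: disc of diameter 54 mm, 16 mm thick, about 0.25 kg; the point is its centre, half-way up. Its slot is 10 mm wide, runs from 3.5 mm behind the centre to the rim along its own +x, and is flared to 16 mm at the mouth; z is up. It lies flat on one of the rack's two pedestals.
- small_c (a point): Spare small slotted weight on the other pedestal: diameter 38 mm, 12 mm thick; the point is its centre. Leave it.
- rack: Fixed aluminium weight rack: plate 80 x 165 x 10 mm with two round pedestals (diameter 28 mm, tops 40 mm above the table) at y = +55 and -55 mm of its own frame; origin at the middle of its underside.
- bobbin: White empty coil bobbin, diameter 40, 34 mm high, standing; origin under its centre. Leave it.
- jar: Small amber jar, diameter 44, 55 mm high; origin under its centre. Leave it.
- dish: White ceramic dish, diameter 70, 25 mm high; origin under its centre. Leave it.
- screwdriver: Black-handled screwdriver, 160 mm long, lying along its x. Leave it.
- pliers: Small pliers with dark grips, about 140 mm long, 11 mm high, lying along its x. Leave it.
- tweezers: Steel tweezers, 125 mm long, 8 mm high, lying along its x. Leave it.

How it is judged:
By the outcome, as a careful person would: the job done as asked, in the order asked, and still so for the second after the job is handed in, with the robot touching nothing.
It also fails if it takes over 64 s, if anything falls off the work surface, if the arm or the gripper's body presses on something with over 40 N, if the wrist force passes 120 N, or if a joint passes its speed limit or range.

## Working session

There is one attempt and no reset: what is moved stays moved. The work goes in short steps, each a Python script; the robot and the scene stay as the last script left them, time stands still between calls to the robot, and variables do not carry over. Pictures are saved under pics/ and viewed, and the job is handed in when it is done.

```bash
ls; mkdir -p pics
python3 - <<'E'
from cell import manip, cams
import cv2,numpy as np
for n in ("scene","top"):
    c=cams.capture(n); cv2.imwrite(f"pics/{n}0.png",c["image"]); np.savez(f"pics/{n}0.npz",**c)
    print(n,c["intrinsics"].tolist(),c["position"],c["orientation"])
s=manip.state();print(s)
E
```

```text
pics
scene [[467.2891181042897, 0.0, 254.35833813995848], [0.0, 467.2891181042897, 191.18217573085215], [0.0, 0.0, 1.0]] [1.40397479 0.08876436 0.99206332] [-1.64064965 -1.90381633  0.76186033]
top [[390.37434050458023, 0.0, 259.4553699752357], [0.0, 390.37434050458023, 187.35814683947802], [0.0, 0.0, 1.0]] [ 0.42788913 -0.01367518  1.10171659] [-2.16550603  2.14220226 -0.11816519]
{'clock': 0.1, 'joint_pos': array([ 1.16206232e+00,  2.64648403e-01,  1.60520262e+00, -5.48762369e-06,
        1.27371082e+00, -3.69259057e-02]), 'joint_velocities': array([-0.00018221, -0.00075148, -0.00308255, -0.00038232,  0.00079567,
        0.00107752]), 'tau': array([ 6.12521326e-04, -5.03617465e+01, -3.58071685e+01,  7.32378219e-02,
        2.32874084e-02, -6.44133434e-05]), 'tool_pos': array([0.24499721, 0.62829289, 0.23755113]), 'tcp_rot': array([ 0.29021239,  1.55147107, -0.29324541]), 'contact_force': array([ 0.64593053, -0.32163196, -0.13312814]), 'moment': array([-0.00585085,  0.00280053, -0.0174857 ]), 'gripper_width': 0.08853215581993278}
```

View pics/scene0.png

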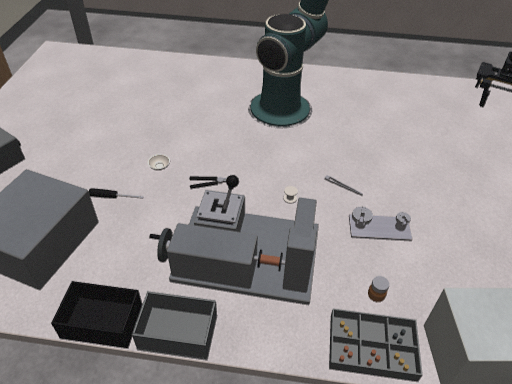

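View pics/top0.png

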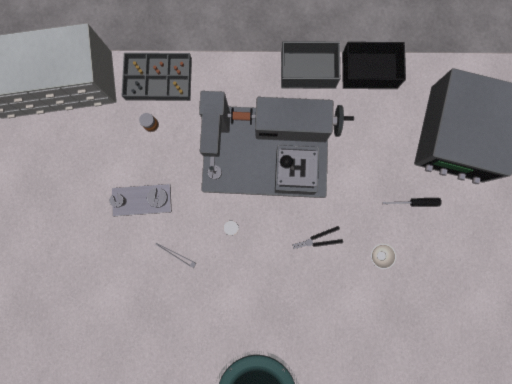

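The top view shows the knob at about (287,161), the gate H at (297,168), the loaded weight at (214,172), and the rack at (141,200). On the rack the large weight is at (157,197) and the small one at (116,201). I'll measure next.

```bash
cat > h.py <<'E'
import numpy as np,cv2
from scipy.spatial.transform import Rotation as R
def load(f): return dict(np.load(f))
def cloud(c):
    K=c["intrinsics"];z=c["z_map"];v,u=np.mgrid[:z.shape[0],:z.shape[1]]
    p=np.stack([(u-K[0,2])/K[0,0]*z,(v-K[1,2])/K[1,1]*z,z],-1)
    P=p@R.from_rotvec(c["orientation"]).as_matrix().T+c["position"]
    P[z==0]=np.nan
    return P
def atz(c,u,v,h):
    K=c["intrinsics"];d=R.from_rotvec(c["orientation"]).as_matrix()@np.array([(u-K[0,2])/K[0,0],(v-K[1,2])/K[1,1],1])
    return c["position"]+d*(h-c["position"][2])/d[2]
def proj(c,P):
    q=(np.atleast_2d(P)-c["position"])@R.from_rotvec(c["orientation"]).as_matrix()
    K=c["intrinsics"];return np.c_[q[:,0]/q[:,2]*K[0,0]+K[0,2],q[:,1]/q[:,2]*K[1,1]+K[1,2]]
def crop(c,x0,y0,x1,y1,s,f): cv2.imwrite(f,cv2.resize(c["image"][y0:y1,x0:x1],None,fx=s,fy=s,interpolation=cv2.INTER_CUBIC))
E
python3 - <<'E'
from h import *
t=load("pics/top0.npz");s=load("pics/scene0.npz")
crop(t,195,85,345,205,5,"pics/t1.png"); crop(t,100,140,230,230,6,"pics/t2.png")
crop(s,160,165,320,285,5,"pics/s1.png"); crop(s,330,190,430,250,8,"pics/s2.png")
P=cloud(t)
for n,(u,v) in dict(knob=(287,161),plate=(310,155),gate=(297,169),load=(212,175),large=(160,193),small=(116,204),rack=(137,200),table=(100,250)).items(): print(n,P[v,u])
E
```

```text
knob [ 0.59786113 -0.06612969  0.21198522]
plate [ 0.63422295 -0.13176495  0.1071815 ]
gate [ 0.59801964 -0.0985592   0.10221338]
load [0.58585739 0.12668158 0.06460065]
large [0.5368301  0.26772317 0.05405373]
small [0.50595711 0.3866799  0.05118268]
rack [0.52096417 0.34378577 0.00958636]
table [0.38047287 0.44177574 0.0052347 ]
```

View pics/t1.png

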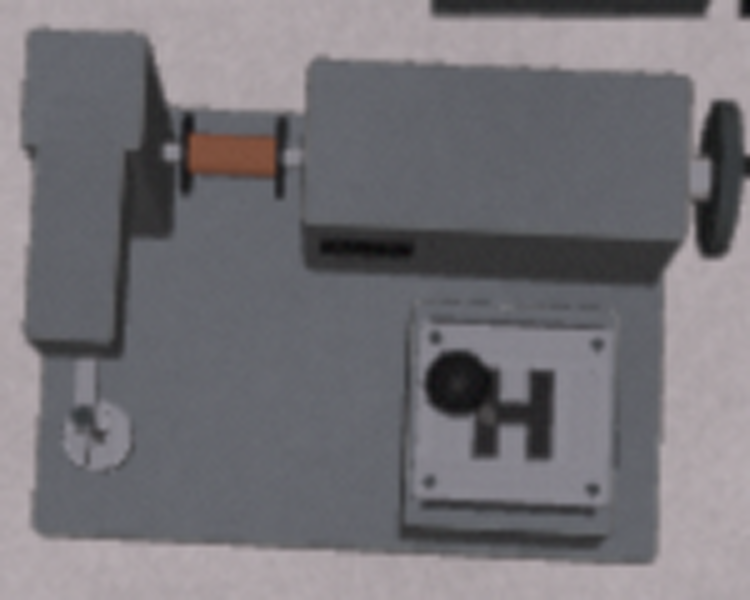

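View pics/t2.png

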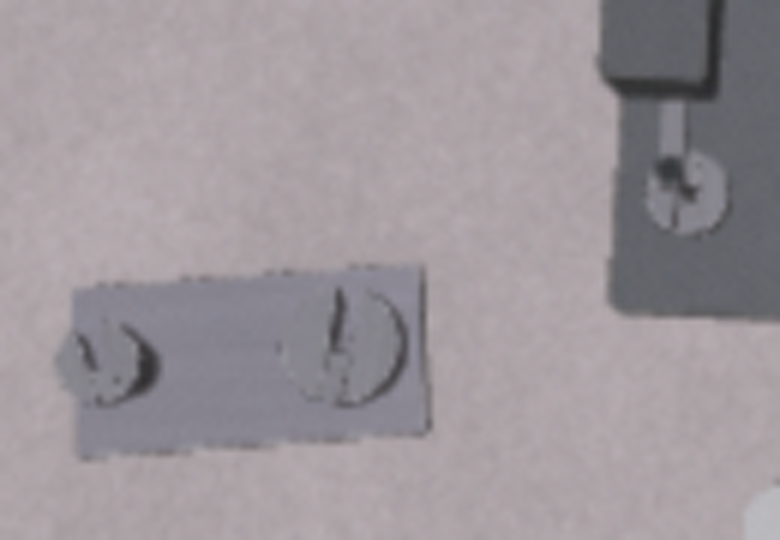

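View pics/s1.png

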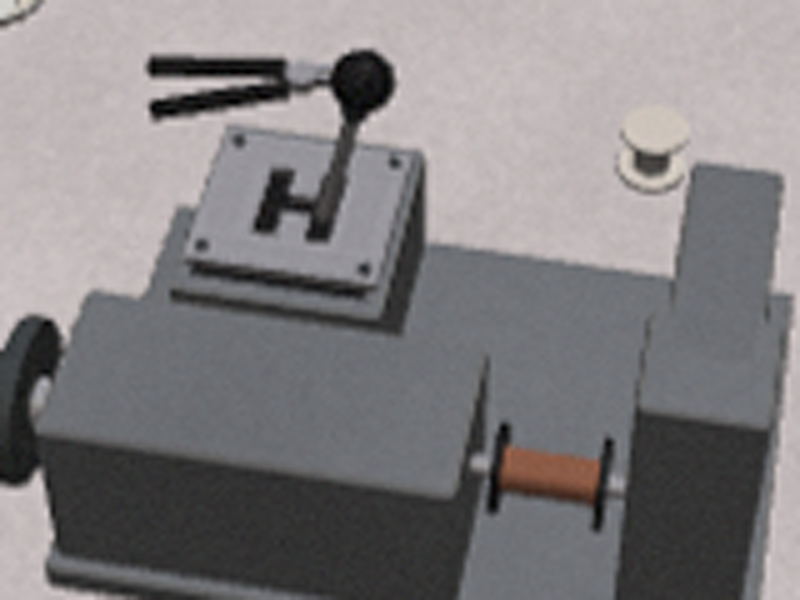

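View pics/s2.png

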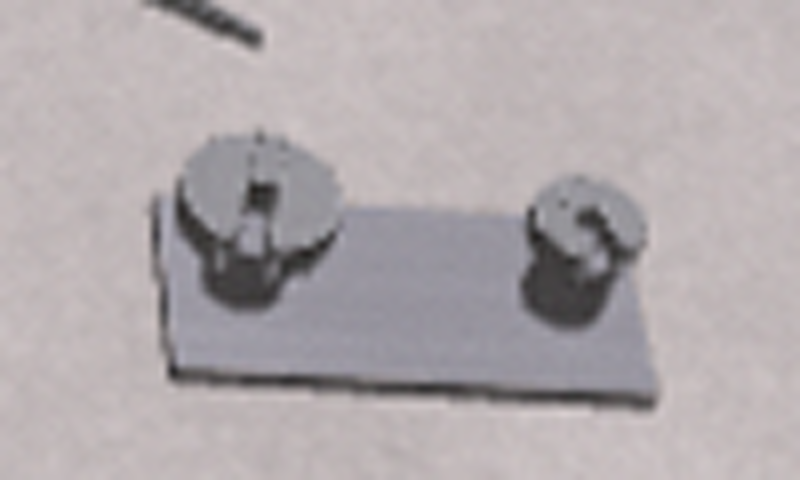

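Run:
```python
from cell import cams
from h import *
for n in ("top","scene"):
    L=[cams.capture(n) for _ in range(8)]
    c=dict(L[0]); c["image"]=np.mean([l["image"].astype(float) for l in L],0).round().astype(np.uint8)
    z=np.array([l["z_map"] for l in L]);z[z==0]=np.nan
    c["z_map"]=np.nan_to_num(np.nanmedian(z,0)).astype(np.float32)
    np.savez(f"pics/{n}A.npz",**c)
t=load("pics/topA.npz");s=load("pics/sceneA.npz")
a=[cv2.resize(t["image"][r[1]:r[1]+40,r[0]:r[0]+40],(390,390),interpolation=cv2.INTER_CUBIC) for r in ((138,177),(195,152))]
cv2.imwrite("pics/tA.png",np.hstack(a))
a=[cv2.resize(s["image"][r[1]:r[1]+40,r[0]:r[0]+40],(390,390),interpolation=cv2.INTER_CUBIC) for r in ((343,200),(280,170))]
cv2.imwrite("pics/sA.png",np.hstack(a))
P=cloud(t)
# depth bias
m=(np.abs(P[...,2])<.02);print("table z",np.nanmedian(P[...,2][m]))
# gate plate: z within
m=(abs(P[...,2]-.105)<.012); n,lab,st,cen=cv2.connectedComponentsWithStats(m.astype(np.uint8))
for i in range(1,n):
    if st[i,4]>100: print(st[i],cen[i],np.nanmedian(P[lab==i],0))
for nm,(u0,v0,u1,v1),(z0,z1) in (("large",(140,180,175,215),(.046,.066)),("small",(105,190,127,212),(.042,.062)),("loaded",(203,160,224,184),(.054,.072)),("knob",(276,150,298,172),(.18,.23))):
    Q=P[v0:v1,u0:u1]; k=(Q[...,2]>z0)&(Q[...,2]<z1); q=Q[k]
    print(nm,k.sum(),np.median(q,0),"bbox mid",(q.min(0)+q.max(0))/2,"ext",np.ptp(q,0), cv2.minEnclosingCircle(q[:,:2].astype(np.float32)))
```

```text
table z 0.0006760178452803745
[  0  32 104  75 541] [68.19593346 85.14232902] [0.79477916 0.48446866 0.10293845]
[425  73  80 106 506] [446.91501976 138.12252964] [ 0.65943582 -0.47192072  0.10523107]
[333 105  10  30 113] [337.45132743 120.90265487] [ 0.72801955 -0.20407149  0.10396195]
[222 106  34  20 249] [239.40160643 115.79116466] [0.73905756 0.05444197 0.10078276]
[255 130  76   6 187] [291.39572193 133.11764706] [ 0.69258345 -0.08184699  0.10468884]
[ 275  145   44   47 1757] [297.75811042 168.9277177 ] [ 0.59486681 -0.10332679  0.10487143]
large 296 [0.52299188 0.27701981 0.05668162] bbox mid [0.52484644 0.27576531 0.05274606] ext [0.05205262 0.05260429 0.01333802] ((0.5256398320198059, 0.2763475477695465), 0.02700357884168625)
small 147 [0.51411325 0.3832794  0.05274761] bbox mid [0.51577252 0.38698094 0.04833588] ext [0.0354753  0.0382762  0.01234582] ((0.5172093510627747, 0.3869421184062958), 0.01938580349087715)
loaded 110 [0.59423326 0.1162343  0.06268301] bbox mid [0.59596426 0.12050922 0.06022927] ext [0.03546573 0.03534168 0.00938992] ((0.5948915481567383, 0.12104779481887817), 0.01895863004028797)
knob 144 [ 0.59791994 -0.06390516  0.20800746] bbox mid [ 0.59891503 -0.06436511  0.20507186] ext [0.03031025 0.02824134 0.01668199] ((0.5993282794952393, -0.06428380310535431), 0.015672313049435616)
```

View pics/tA.png

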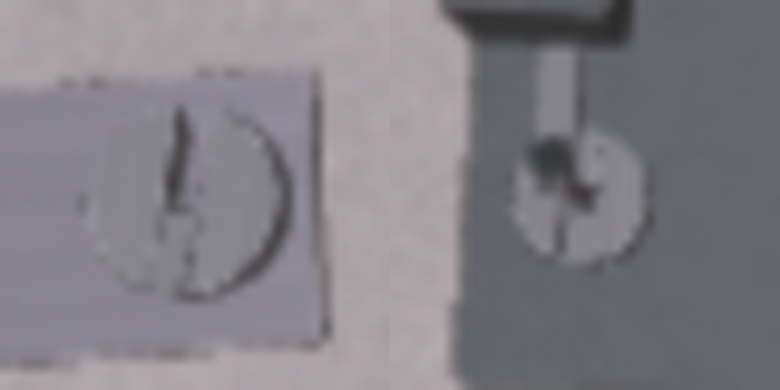

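View pics/sA.png

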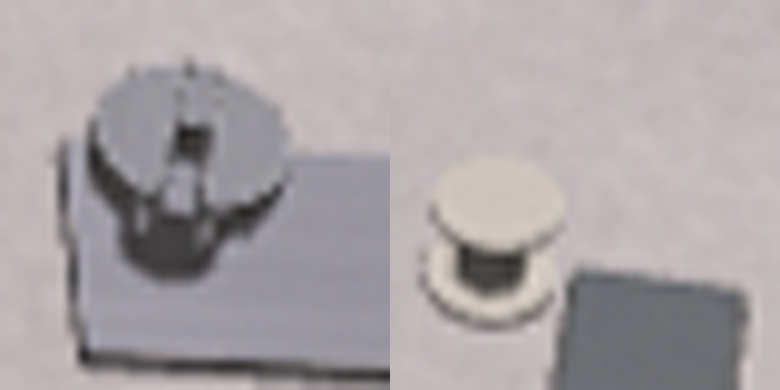

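```bash
cat >> h.py <<'E'
def ortho(c,cx,cy,h,half=.035,n=390):
    # up=+x, left=+y
    K=c["intrinsics"];g=np.linspace(half,-half,n)
    X,Y=np.meshgrid(cx+g,cy+g,indexing='ij')
    uv=proj(c,np.stack([X,Y,np.full_like(X,h)],-1).reshape(-1,3)).reshape(n,n,2).astype(np.float32)
    return cv2.remap(c["image"],uv[...,0],uv[...,1],cv2.INTER_CUBIC)
E
python3 - <<'E'
from h import *
t=load("pics/topA.npz");s=load("pics/sceneA.npz")
def enh(i): return cv2.normalize(i,None,0,255,cv2.NORM_MINMAX)
cv2.imwrite("pics/o1.png",np.hstack([enh(ortho(t,.525,.276,.056)),enh(ortho(s,.525,.276,.056))]))
cv2.imwrite("pics/o2.png",np.hstack([enh(ortho(t,.595,.12,.062)),enh(ortho(t,.595,-.1033,.105,.07))]))
P=cloud(t)
m=(abs(P[...,2]-.105)<.012); n,lab,st,cen=cv2.connectedComponentsWithStats(m.astype(np.uint8))
i=[k for k in range(n) if st[k,4]==1757][0]
v,u=np.nonzero(lab==i)
w=np.array([atz(t,a,b,.105)[:2] for a,b in zip(u,v)]).astype(np.float32)
print(cv2.minAreaRect(w))
# base top: z~.02
m=((abs(P[...,2]-.02)<.008)).astype(np.uint8);m[:,:195]=0;m[:,340:]=0;m[:80]=0;m[205:]=0
v,u=np.nonzero(m);hull=np.array([atz(t,a,b,.02)[:2] for a,b in zip(u,v)]).astype(np.float32)
print("base",cv2.minAreaRect(hull),len(u))
# rear edge line fits (toward robot): lowest v per column
us=np.arange(212,320);pts=[]
for uu in us:
    vv=np.nonzero(m[:,uu])[0]
    if len(vv): pts.append(atz(t,uu,vv.max()+.5,.02)[:2])
pts=np.array(pts);p=np.polyfit(pts[:,1],pts[:,0],1);print("edge slope",p, np.degrees(np.arctan(p[0])))
E
```

```text
((0.5997739434242249, -0.09793806076049805), (0.10870309919118881, 0.11873450130224228), 87.85762786865234)
base ((0.7028762698173523, -0.02532947063446045), (0.356589674949646, 0.3425482511520386), 84.99392700195312) 5060
edge slope [0.03586974 0.53965164] 2.054303775579101
```

View pics/o1.png

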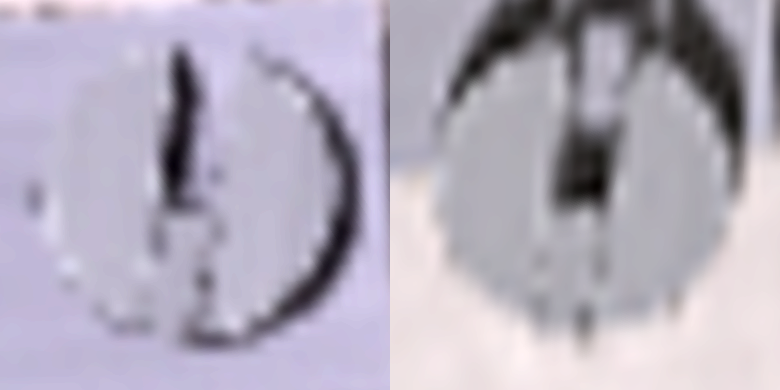

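View pics/o2.png

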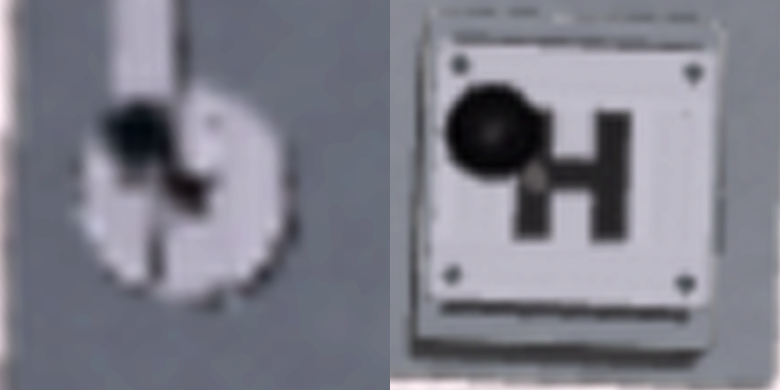

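Run:
```python
from h import *
t=load("pics/topA.npz");s=load("pics/sceneA.npz")
for n,c,roi in (("top",t,(272,148,300,176)),("scene",s,(222,168,246,192))):
    g=c["image"].max(2)[roi[1]:roi[3],roi[0]:roi[2]]
    m=(g<48).astype(np.uint8);k,l,st,ce=cv2.connectedComponentsWithStats(m)
    i=1+np.argmax(st[1:,4]); 
    (x,y),r=cv2.minEnclosingCircle(np.argwhere(l==i)[:,::-1].astype(np.float32))
    print(n,st[i],ce[i]+roi[:2],(x+roi[0],y+roi[1]),r)
    u,v=x+roi[0],y+roi[1]
    for h in (.19,.196): print(atz(c,u,v,h))
psi=-.036;Rz=R.from_euler('z',psi).as_matrix();G=np.array([.6024,-.099,.105])
for f in (-.05,-.02,0,.03): 
    b=G+Rz@(np.array([0,0,-.065])+.16*np.array([np.sin(f),np.cos(f)*np.sin(.22),np.cos(f)*np.cos(.22)]))
    print(f,b,proj(t,b),proj(s,b))
# gate plate in scene for calib check
q=np.array([[x,y,0] for x in(-.0421,.0421) for y in(-.0421,.0421)])@Rz.T+G
crop(s,160,165,320,285,5,"/dev/null.png") if 0 else None
im=cv2.resize(s["image"][165:285,160:320],None,fx=5,fy=5,interpolation=cv2.INTER_CUBIC)
H=np.array([[x,y,0] for x in(-.02,0,.02) for y in(-.014,.014)]+[[0,0,0]])@Rz.T+G
for a in np.r_[proj(s,q),proj(s,H)]: cv2.circle(im,tuple(int(z) for z in (a-[160,165]+.5)*5),3,(0,0,255),-1)
im2=cv2.resize(t["image"][140:200,265:345],None,fx=9,fy=9,interpolation=cv2.INTER_CUBIC)
for a in np.r_[proj(t,q),proj(t,H)]: cv2.circle(im2,tuple(int(z) for z in (a-[265,140]+.5)*9),3,(0,0,255),-1)
cv2.imwrite("pics/gs.png",im[:300,100:500]);cv2.imwrite("pics/gt.png",im2)
```

```text
top [  8   8  20  13 145] [287.73793103 161.96551724] (290.0, 163.0) 10.295730590820312
[ 0.59731648 -0.07454108  0.19      ]
[ 0.59620148 -0.07414053  0.196     ]
scene [  4   8  12  14 116] [231.74137931 181.43965517] (232.0, 182.307692527771) 6.984868049621582
[ 0.59884445 -0.06570377  0.19      ]
[ 0.60486739 -0.06454824  0.196     ]
-0.05 [ 0.59566367 -0.06386167  0.19594845] [[285.6269835 163.1881895]] [[232.92975381 179.75537098]]
-0.02 [ 0.60045877 -0.0639977   0.19611236] [[285.69558205 161.16962653]] [[232.53542038 181.05135819]]
0 [ 0.60365673 -0.06410588  0.19614359] [[285.74685275 159.83079031]] [[232.26451561 181.94219685]]
0.03 [ 0.60845234 -0.06429432  0.19607333] [[285.8319765  157.83484119]] [[231.84639343 183.31788073]]
```

View pics/gs.png

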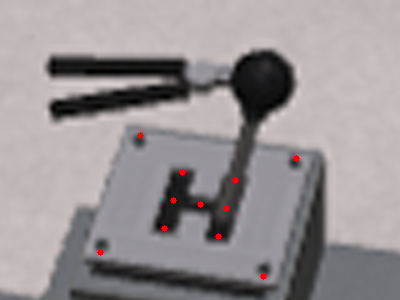

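View pics/gt.png

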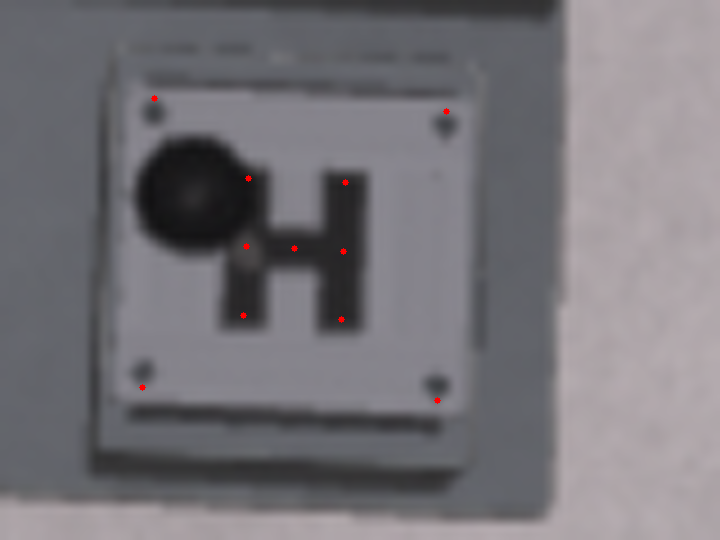

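Run:
```python
from h import *
t=load("pics/topA.npz");s=load("pics/sceneA.npz")
from scipy.ndimage import map_coordinates
def score(c,cx,cy,h,az,off,r0,r1):
    d=np.array([np.cos(az),np.sin(az)]);n=np.array([-d[1],d[0]])
    g=c["image"].astype(float).mean(2)
    def line(o):
        r=np.linspace(r0,r1,30);p=np.array([cx,cy])+r[:,None]*d+o*n
        uv=proj(c,np.c_[p,np.full(30,h)]);return map_coordinates(g,[uv[:,1],uv[:,0]],order=1)
    e=.0015
    a=line(off+.005+e)-line(off+.005-e); b=line(off-.005-e)-line(off-.005+e)
    return a.mean(),b.mean()
for nm,c,cx,cy,h,base,r0,r1 in (("large scene",s,.5256,.2763,.056,0,.0,.018),("large top",t,.5256,.2763,.056,0,0,.018),("loaded top",t,.5951,.1212,.062,180,.006,.018)):
    res=[]
    for az in np.arange(-40,41,1.):
        for off in np.arange(-.003,.0031,.0005):
            a,b=score(c,cx,cy,h,np.radians(az+base),off,r0,r1)
            res.append((a+b,az,off,a,b))
    res.sort(reverse=True)
    print(nm);[print("  ",np.round(r,4)) for r in res[:6]]
    for k in (3,4):
        q=sorted(res,key=lambda r:-r[k])[:4];print("   edge",k-3,[(round(x[k],1),x[1],round(x[2],4)) for x in q])
```

```text
large scene
   [ 9.47757e+01 -1.00000e+01  5.00000e-04  4.60651e+01  4.87107e+01]
   [ 9.43897e+01 -1.10000e+01  5.00000e-04  4.43483e+01  5.00413e+01]
   [ 9.41299e+01 -9.00000e+00  5.00000e-04  4.68400e+01  4.72899e+01]
   [ 9.30866e+01 -1.20000e+01  5.00000e-04  4.20727e+01  5.10139e+01]
   [ 9.29801e+01 -1.20000e+01  1.00000e-03  4.54984e+01  4.74817e+01]
   [ 9.28801e+01 -1.30000e+01  1.00000e-03  4.37816e+01  4.90984e+01]
   edge 0 [(np.float64(46.8), np.float64(-9.0), np.float64(0.0005)), (np.float64(46.7), np.float64(-7.0), np.float64(0.0)), (np.float64(46.5), np.float64(-11.0), np.float64(0.001)), (np.float64(46.3), np.float64(-10.0), np.float64(0.001))]
   edge 1 [(np.float64(51.7), np.float64(-14.0), np.float64(0.0005)), (np.float64(51.6), np.float64(-13.0), np.float64(0.0005)), (np.float64(51.6), np.float64(-17.0), np.float64(0.001)), (np.float64(51.5), np.float64(-16.0), np.float64(0.001))]
large top
   [48.8522 10.      0.     32.8487 16.0035]
   [48.8207  9.      0.     33.9016 14.919 ]
   [48.5219  8.      0.     34.8487 13.6733]
   [ 4.83231e+01  1.20000e+01 -5.00000
[... 821 characters left out ...]
  [ 1.99703e+01 -6.00000e+00 -1.50000e-03 -2.80970e+00  2.27800e+01]
   [ 1.99168e+01  1.00000e+00 -2.50000e-03 -2.78990e+00  2.27067e+01]
   [ 1.98478e+01 -4.00000e+00 -1.50000e-03 -3.15150e+00  2.29992e+01]
   edge 0 [(np.float64(18.7), np.float64(-25.0), np.float64(-0.003)), (np.float64(18.5), np.float64(-26.0), np.float64(-0.003)), (np.float64(18.4), np.float64(-24.0), np.float64(-0.003)), (np.float64(17.7), np.float64(-27.0), np.float64(-0.003))]
   edge 1 [(np.float64(23.2), np.float64(-5.0), np.float64(-0.0015)), (np.float64(23.1), np.float64(-8.0), np.float64(-0.001)), (np.float64(23.1), np.float64(-2.0), np.float64(-0.002)), (np.float64(23.0), np.float64(-4.0), np.float64(-0.0015))]
```

```bash
cat > col.py <<'E'
import numpy as np
from scipy.spatial import cKDTree
def box(x,y,z,s=.004):
    g=[np.linspace(a,b,max(2,int(np.ceil((b-a)/s))+1)) for a,b in (x,y,z)]
    return np.stack(np.meshgrid(*g,indexing='ij'),-1).reshape(-1,3)
# pan frame (winder axes), robot toward -x; bar 10wide
OB=dict(bar=((-.006,.12),(-.005,.005),(.06,.07)),head=((.025,.18),(-.022,.022),(.095,.14)),
 col=((.12,.18),(-.03,.03),(-.05,.14)),stem=((-.003,.003),(-.003,.003),(0,.06)),base=((-.055,.195),(-.295,.055),(-.05,-.03)),
 low=((-.019,.019),(-.019,.019),(0,.012)),gear=((-.04,.075),(-.28,-.17),(-.03,.055)))
def dist(p,b):
    b=np.array(b);d=np.maximum(np.maximum(b[:,0]-p,p-b[:,1]),0);return np.linalg.norm(d,axis=-1)
def tool(op):
    # frame origin = grasp point, x along fingers, y jaw
    F=[box((-.045,.019),(op/2,op/2+.0175),(-.011,.011)),box((-.045,.019),(-op/2-.0175,-op/2),(-.011,.011))]
    return np.vstack(F),box((-.25,-.045),(-.0935,.0935),(-.0375,.0375),.006)
def rot(az,tilt):
    a=np.array([np.sin(tilt)*np.cos(az),np.sin(tilt)*np.sin(az),-np.cos(tilt)])
    y=np.array([-np.sin(az),np.cos(az),0]);return np.c_[a,y,np.cross(a,y)]
def clear(slot,az,tilt,d):
    Rm=rot(az,tilt);s=np.array([np.cos(slot),np.sin(slot),0]);C0=np.array([0,0,.020])
    out={}
    def upd(op,C,fing=True):
        f,b=tool(op)
        for nm,pts in (("F",f),("B",b)):
            w=(pts-[d,0,0])@Rm.T+C
            for o,bx in OB.items():
                k=nm+o;m=dist(w,bx).min();out[k]=min(out.get(k,9),m)
    for t in np.linspace(-.06,0,7): upd(.054,C0+t*s+[0,0,.004])
    upd(.054,C0)
    for r in (0,.02,.04,.07,.12): upd(.066,C0-Rm[:,0]*r)
    return out
if __name__=="__main__":
    r=[]
    for slot in (-90,85):
      for rel in range(-70,71,10):
        for tilt in (30,38,45):
          for d in (.003,.008):
            o=clear(*np.radians([slot,slot+rel,tilt]),d);k=min(o,key=o.get);r.append((o[k],k,slot,rel,tilt,d))
    r.sort(reverse=True)
    for x in r[:25]: print(x)
E
python3 col.py
```

```text
(np.float64(0.003591766508297727), 'Flow', -90, 20, 45, 0.008)
(np.float64(0.0029498629382819315), 'Bhead', 85, -10, 45, 0.008)
(np.float64(0.002594595072631321), 'Flow', -90, 20, 45, 0.003)
(np.float64(0.0025205977354672286), 'Bhead', 85, -10, 45, 0.003)
(np.float64(0.0022591193432220658), 'Bhead', -90, 10, 45, 0.003)
(np.float64(0.002024838088486129), 'Bhead', -90, 10, 45, 0.008)
(np.float64(0.0015326331772921864), 'Bhead', 85, -20, 38, 0.008)
(np.float64(0.001349363322267177), 'Flow', -90, 30, 45, 0.008)
(np.float64(0.001053986901246229), 'Flow', -90, 30, 38, 0.008)
(np.float64(0.0008571953884864425), 'Bhead', 85, -20, 38, 0.003)
(np.float64(0.00046457617742007296), 'Flow', -90, 40, 38, 0.008)
(np.float64(0.00033795005484090905), 'Flow', 85, -40, 30, 0.008)
(np.float64(0.00032054602814270486), 'Bhead', 85, 0, 45, 0.003)
(np.float64(0.00023283506503844512), 'Flow', -90, 40, 30, 0.008)
(np.float64(0.00015899085858527354), 'Bhead', -90, 20, 38, 0.003)
(np.float64(2.219408486279703e-05), 'Flow', -90, 30, 45, 0.003)
(np.float64(1.662854608158043e-05), 'Flow', -90, 40, 45, 0.008)
(np.float64(0.0), 'Fstem', 85, -50, 38, 0.003)
(np.float64(0.0), 'Fstem', 85, -60, 45, 0.008)
(np.float64(0.0), 'Fstem', 85, -60, 45, 0.003)
(np.float64(0.0), 'Fstem', 85, -60, 38, 0.008)
(np.float64(0.0), 'Fstem', 85, -60, 38, 0.003)
(np.float64(0.0), 'Fstem', 85, -60, 30, 0.008)
(np.float64(0.0), 'Fstem', 85, -60, 30, 0.003)
(np.float64(0.0), 'Fstem', 85, -70, 45, 0.008)
```

```bash
cat > col2.py <<'E'
from col import *
def dcyl(p,r,z0,z1):
    a=np.maximum(np.hypot(p[:,0],p[:,1])-r,0);b=np.maximum(np.maximum(z0-p[:,2],p[:,2]-z1),0);return np.hypot(a,b).min()
def clear(slot,az,tilt,d,h,full=False):
    Rm=rot(az,tilt);s=np.array([np.cos(slot),np.sin(slot),0]);C0=np.array([0,0,.020]);out={}
    def upd(op,C):
        f,b=tool(op)
        for nm,pts in (("F",f),("B",b)):
            w=(pts-[d,0,0])@Rm.T+C
            for o,bx in OB.items():
                k=nm+o
                if o=="low": m=dcyl(w,.019,0,.012)
                elif o=="stem": m=dcyl(w,.003,0,.06)
                else: m=dist(w,bx).min()
                out[k]=min(out.get(k,9),m)
    for t in np.linspace(-.06,0,6): upd(.054,C0+t*s+[0,0,h])
    upd(.054,C0);upd(.054,C0+[0,0,h/2])
    for r in (0,.02,.04,.07,.12): upd(.066,C0-Rm[:,0]*r)
    return out
if __name__=="__main__":
    r=[]
    for slot in (-92,85):
      for rel in range(-50,51,5):
        for tilt in (35,40,45,50):
          for d in (.006,.010):
            for h in (.004,.010):
             o=clear(*np.radians([slot,slot+rel,tilt]),d,h);k=sorted(o,key=o.get);r.append((o[k[0]],k[0],round(o[k[1]],4),k[1],slot,rel,tilt,d,h))
    r.sort(reverse=True)
    for x in r[:14]: print(x)
    print([x for x in r if x[4]==85][:4])
E
python3 col2.py
```

```text
(np.float64(0.006724866856546094), 'Flow', np.float64(0.008), 'Bhead', -92, 25, 50, 0.01, 0.01)
(np.float64(0.0067071562006246034), 'Flow', np.float64(0.0073), 'Bhead', -92, 15, 50, 0.01, 0.004)
(np.float64(0.005889597824625881), 'Flow', np.float64(0.0107), 'Bhead', -92, 30, 50, 0.01, 0.01)
(np.float64(0.005878180734521819), 'Bhead', np.float64(0.0063), 'Flow', -92, 10, 50, 0.006, 0.004)
(np.float64(0.005667855601961189), 'Flow', np.float64(0.0085), 'Bhead', -92, 20, 50, 0.01, 0.004)
(np.float64(0.0055905737087095665), 'Flow', np.float64(0.0078), 'Bhead', -92, 35, 45, 0.01, 0.01)
(np.float64(0.005386765701180806), 'Bhead', np.float64(0.0064), 'Flow', -92, 30, 45, 0.01, 0.01)
(np.float64(0.005383550058758194), 'Bhead', np.float64(0.0077), 'Flow', -92, 10, 50, 0.01, 0.004)
(np.float64(0.005291212767386739), 'Flow', np.float64(0.0068), 'Bhead', -92, 15, 50, 0.006, 0.004)
(np.float64(0.005136182785032898), 'Flow', np.float64(0.0114), 'Fstem', -92, 35, 50, 0.01, 0.01)
(np.float64(0.005100493839830062), 'Bhead', np.float64(0.0076), 'Flow', -92, 20, 50, 0.01, 0.01)
(np.float64(0.005022413010960891), 'Bhead', np.float64(0.0054), 'Flow', -92, 40, 40, 0.01, 0.01)
(np.float64(0.004997385817152655), 'Flow', np.float64(0.0064), 'Bhead', -92, 25, 45, 0.01, 0.004)
(np.float64(0.004893655023620421), 'Flow', np.float64(0.0093), 'Fstem', -92, 40, 45, 0.01, 0.01)
[(np.float64(0.0048108651877588554), 'Bhead', np.float64(0.005), 'Bgear', 85, 0, 50, 0.006, 0.004), (np.float64(0.004336961298529379), 'Bhead', np.float64(0.0057), 'Bgear', 85, 0, 50, 0.01, 0.004), (np.float64(0.003196828892651019), 'Bhead', np.float64(0.008), 'Flow', 85, 5, 50, 0.01, 0.004), (np.float64(0.0031154240607576093), 'Bhead', np.float64(0.0037), 'Bgear', 85, -10, 45, 0.006, 0.004)]
```

```bash
cat >> h.py <<'E'
PSI=-.036
GATE=np.array([.6024,-.099,.105]);PAN=np.array([.5952,.1213,.050]);LARGE=np.array([.5256,.2763,.048])
LAZ=np.radians(-9.5)
def trot(az,tilt,flip=False):
    a=np.array([np.sin(tilt)*np.cos(az),np.sin(tilt)*np.sin(az),-np.cos(tilt)])
    y=np.array([-np.sin(az),np.cos(az),0])*(-1 if flip else 1);return np.c_[a,y,np.cross(a,y)]
def tcp(C,Rm,d): # disc/ball centre C lies d ahead of grasp point
    return C+Rm[:,0]*(.019-d)
def rv(Rm): return R.from_matrix(Rm).as_rotvec()
def ball(side,fore):
    return GATE+R.from_euler('z',PSI).as_matrix()@(np.array([0,0,-.065])+.16*np.array([np.sin(fore),np.cos(fore)*np.sin(side),np.cos(fore)*np.cos(side)]))
E
python3 - <<'E'
from h import *
from cell import inverse_kinematics as ik
for flip in (0,1):
  for rel in (20,30,40):
    for tilt in (40,45,48,50):
      r=np.radians(rel);T=np.radians(tilt);o=[]
      for C,az in ((LARGE,LAZ),(PAN+[0,0,.02],np.radians(-94)),(PAN+[0,.055,.03],np.radians(-94))):
        q=ik(tcp(C,trot(az+r,T,flip),.008),rv(trot(az+r,T,flip)));o.append(None if q is None else np.round(q,2).tolist())
      print(flip,rel,tilt,o)
for flip in (0,1):
  for az in (0,np.pi/2-.036):
    for (a,b) in ((.22,-.02),(-.22,.28)): print(az,ik(tcp(ball(a,b),trot(az,0.,flip),0),rv(trot(az,0.,flip))))
E
```

```text
0 20 40 [None, [0.5, 0.44, 1.89, -0.77, 1.13, 0.68], [0.58, 0.47, 1.82, -0.72, 1.2, 0.69]]
0 20 45 [[0.6, 0.14, 2.43, 4.2, 0.34, 0.85], [0.54, 0.48, 1.88, -0.83, 1.19, 0.75], [0.61, 0.51, 1.81, -0.78, 1.25, 0.75]]
0 20 48 [[0.61, 0.16, 2.45, 4.05, 0.41, 1.0], [0.56, 0.5, 1.88, -0.87, 1.22, 0.78], [0.63, 0.53, 1.8, -0.82, 1.29, 0.78]]
0 20 50 [[0.62, 0.17, 2.47, 3.97, 0.46, 1.09], [0.57, 0.52, 1.87, -0.89, 1.24, 0.81], [0.64, 0.55, 1.79, -0.84, 1.31, 0.8]]
0 30 40 [[0.49, 0.11, 2.41, 4.01, 0.11, 0.8], [0.51, 0.39, 1.97, -0.85, 1.03, 0.61], [0.59, 0.42, 1.9, -0.8, 1.09, 0.62]]
0 30 45 [[0.5, 0.12, 2.46, 3.57, 0.24, 1.25], [0.55, 0.42, 1.97, -0.93, 1.08, 0.69], [0.62, 0.45, 1.9, -0.87, 1.15, 0.69]]
0 30 48 [[0.5, 0.14, 2.48, 3.48, 0.33, 1.35], [0.57, 0.44, 1.97, -0.97, 1.11, 0.74], [0.64, 0.48, 1.89, -0.91, 1.18, 0.74]]
0 30 50 [[0.5, 0.15, 2.5, 3.44, 0.39, 1.39], [0.58, 0.46, 1.97, -0.99, 1.13, 0.77], [0.65, 0.49, 1.89, -0.94, 1.2, 0.76]]
0 40 40 [[0.39, 0.1, 2.42, 2.24, 0.11, 2.37], [0.51, 0.33, 2.06, -0.94, 0.92, 0.54], [0.59, 0.36, 1.98, -0.88, 0.98, 0.54]]
0 40 45 [[0.38, 0.12, 2.4
[... 1697 characters left out ...]
7, -1.11, 1.02, -2.4], [0.66, 0.43, 1.99, -1.04, 1.09, -2.41]]
0 [-0.14742693  0.17633186  1.82674093  0.          1.13851987 -1.71822326]
0 [-0.24269255  0.28171478  1.70932959  0.          1.15054828 -1.81348888]
1.5347963267948965 None
1.5347963267948965 None
0 [-1.47426931e-01  1.76331856e-01  1.82674093e+00 -4.44089210e-16
  1.13851987e+00  1.42336940e+00]
0 [-2.42692551e-01  2.81714783e-01  1.70932959e+00 -4.44089210e-16
  1.15054828e+00  1.32810378e+00]
1.5347963267948965 [-1.47426931e-01  1.76331856e-01  1.82674093e+00 -4.44089210e-16
  1.13851987e+00 -1.11426931e-01]
1.5347963267948965 [-2.42692551e-01  2.81714783e-01  1.70932959e+00 -4.44089210e-16
  1.15054828e+00 -2.06692551e-01]
```

Run:
```python
from h import *
from col2 import clear
from cell import inverse_kinematics as ik
for rel,tilt in ((20,48),(25,48),(30,48),(30,45),(35,45)):
  T=np.radians(tilt);r=np.radians(rel);Rm=trot(LAZ+r,T)
  print(rel,tilt)
  for u in (0,.03,.08,.15):
    for nm,D in (("up",np.array([0,0,1.])),("axis",-Rm[:,0])):
      q=ik(tcp(LARGE,Rm,.008)+u*D,rv(Rm));print("  ",nm,u,None if q is None else np.round(q,2))
  o=clear(np.radians(-92),np.radians(-92)+r,T,.008,.008);print({k:round(v,4) for k,v in o.items() if v<.02})
```

```text
20 48
   up 0 [0.61 0.16 2.45 4.05 0.41 1.  ]
   axis 0 [0.61 0.16 2.45 4.05 0.41 1.  ]
   up 0.03 [0.61 0.08 2.45 4.22 0.36 0.82]
   axis 0.03 [0.64 0.07 2.49 4.19 0.39 0.88]
   up 0.08 None
   axis 0.08 None
   up 0.15 [ 0.61 -0.17  2.38 -1.16  0.35 -0.14]
   axis 0.15 None
{'Fbar': np.float64(0.0149), 'Fstem': np.float64(0.0171), 'Flow': np.float64(0.0061), 'Bbar': np.float64(0.0148), 'Bhead': np.float64(0.0041)}
25 48
   up 0 [0.56 0.15 2.47 3.79 0.36 1.15]
   axis 0 [0.56 0.15 2.47 3.79 0.36 1.15]
   up 0.03 [0.56 0.07 2.46 3.96 0.29 0.97]
   axis 0.03 [0.58 0.05 2.51 3.92 0.33 1.02]
   up 0.08 [ 0.56 -0.05  2.44  4.42  0.22  0.5 ]
   axis 0.08 [ 0.62 -0.11  2.56  4.28  0.28  0.69]
   up 0.15 [ 0.56 -0.19  2.4  -1.06  0.25 -0.33]
   axis 0.15 None
{'Fbar': np.float64(0.0162), 'Fstem': np.float64(0.015), 'Flow': np.float64(0.0051), 'Bbar': np.float64(0.0146), 'Bhead': np.float64(0.0058)}
30 48
   up 0 [0.5  0.14 2.48 3.48 0.33 1.35]
   axis 0 [0.5  0.14 2.48 3.48 0.33 1.35]
   up 0.03 [0.5  0.05 2.48 3.59 0.25 1.23]
   axis 0.03 [0.51 0.04 2.52 3.57 0.28 1.26]
   up 0.08 [ 0.5  -
[... 461 characters left out ...]
 [ 0.52 -0.14  2.55  4.34  0.12  0.49]
   up 0.15 [ 0.5  -0.2   2.38 -0.49  0.21 -1.  ]
   axis 0.15 None
{'Fbar': np.float64(0.0167), 'Fstem': np.float64(0.0129), 'Flow': np.float64(0.0045), 'Bbar': np.float64(0.0129), 'Bhead': np.float64(0.0051)}
35 45
   up 0 [0.44 0.12 2.46 3.13 0.22 1.58]
   axis 0 [0.44 0.12 2.46 3.13 0.22 1.58]
   up 0.03 [0.44 0.04 2.46 3.12 0.14 1.59]
   axis 0.03 [0.44 0.02 2.5  3.12 0.17 1.59]
   up 0.08 None
   axis 0.08 [ 0.44 -0.15  2.55  3.06  0.05  1.65]
   up 0.15 [ 0.44 -0.21  2.38  0.02  0.18 -1.59]
   axis 0.15 None
{'Fbar': np.float64(0.018), 'Fstem': np.float64(0.0109), 'Flow': np.float64(0.0034), 'Bbar': np.float64(0.0127), 'Bhead': np.float64(0.0071)}
```

Run:
```python
from h import *
from cell import inverse_kinematics as ik, manip
for rel,tilt in ((25,48),(30,45),(30,48),(35,45)):
  T=np.radians(tilt);Rm=trot(np.radians(-94+rel),T)
  for C in (LARGE,LARGE+[0,0,.05],LARGE-Rm[:,0]*.08,PAN+[0,.055,.03]): 
    q=ik(tcp(C,Rm,.008),rv(Rm));print(rel,tilt,None if q is None else np.round(q,2))
Rm=trot(PSI,0.)
B=ball(.22,-.02)
manip.move_pose(tcp(B+[0,0,.09],Rm,0),rv(Rm))
manip.set_gripper(.060,15)
manip.move_linear(tcp(B,Rm,0),rate=.1)
s=manip.state();print(s["clock"],s["contact_force"],s["tool_pos"]-tcp(B,Rm,0))
manip.set_gripper(.02,15)
s=manip.state();print(s["clock"],s["contact_force"],s["gripper_width"])
```

```text
25 48 [ 0.82  0.58  1.81 -0.77  1.3   0.88]
25 48 [ 0.82  0.51  1.8  -0.75  1.36  0.82]
25 48 [ 0.9   0.55  1.73 -0.71  1.42  0.84]
25 48 [ 0.63  0.5   1.85 -0.86  1.23  0.76]
30 45 [ 0.81  0.53  1.86 -0.78  1.22  0.82]
30 45 [ 0.81  0.45  1.85 -0.76  1.28  0.76]
30 45 [ 0.89  0.48  1.79 -0.72  1.34  0.78]
30 45 [ 0.62  0.45  1.9  -0.87  1.15  0.69]
30 48 [ 0.83  0.55  1.85 -0.81  1.26  0.85]
30 48 [ 0.83  0.48  1.84 -0.8   1.31  0.79]
30 48 [ 0.91  0.51  1.78 -0.75  1.37  0.82]
30 48 [ 0.64  0.48  1.89 -0.91  1.18  0.74]
35 45 [ 0.83  0.5   1.9  -0.83  1.17  0.79]
35 45 [ 0.83  0.43  1.9  -0.81  1.23  0.73]
35 45 [ 0.91  0.45  1.85 -0.76  1.29  0.76]
35 45 [ 0.63  0.42  1.94 -0.92  1.09  0.67]
5.2833 [-0.34225967 -0.03067514  1.17439104] [ 0.00066408 -0.00010001  0.00087543]
5.85 [-0.65393281 -0.23983141  1.4087596 ] 0.030110960810927137
```

Run:
```python
from h import *
from cell import manip,cams
Rm=trot(PSI,0.)
def go(a,b,rate=.08):
    manip.move_linear(tcp(ball(a,b),Rm,0),rate=rate);s=manip.state();print(a,b,round(s["clock"],2),np.round(s["contact_force"],1),round(s["gripper_width"],4))
go(.22,0);go(.11,0);go(0,0);go(-.11,0);go(-.22,0);
c=cams.capture("scene");crop(c,200,150,280,230,7,"pics/k1.png")
```

```text
0.22 0 6.1 [-1.1 -0.8  3.5] 0.03
0.11 0 6.47 [-0.4  1.4 -1. ] 0.0303
0 0 6.83 [ 0.3  0.8 -3.4] 0.03
-0.11 0 7.2 [-0.2  0.8 -5.1] 0.0306
-0.22 0 7.57 [-1.   2.3 -3.1] 0.0304
```

View pics/k1.png

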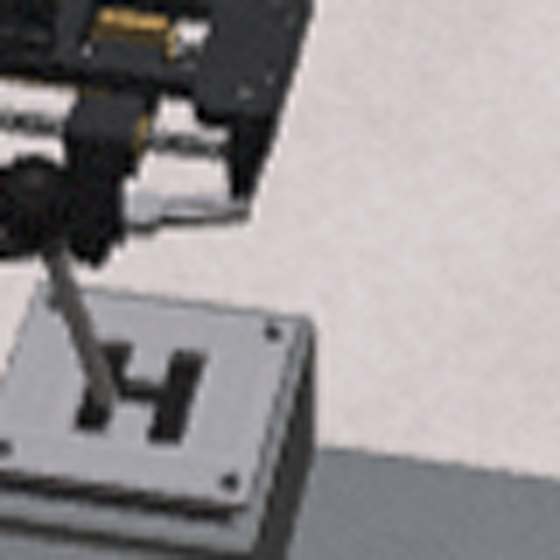

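The rod now enters the right-hand slot (crop 100,390) level with the crossbar. Next I push it forward.

Run:
```python
from h import *
from cell import manip,cams
Rm=trot(PSI,0.)
def go(a,b,rate=.08):
    manip.move_linear(tcp(ball(a,b),Rm,0),rate=rate);s=manip.state();print(a,b,round(s["clock"],2),np.round(s["contact_force"],1),round(s["gripper_width"],4));return s
for b in (.1,.2,.26,.275,.285,.295,.31): 
    s=go(-.22,b)
    if np.linalg.norm(s["contact_force"][:2])>12: break
c=cams.capture("scene");crop(c,200,150,280,230,7,"pics/k2.png")
```

```text
-0.22 0.1 7.97 [-0.   0.3 -3.8] 0.0303
-0.22 0.2 8.32 [ 0.2 -0.2 -3.6] 0.0304
-0.22 0.26 8.58 [ 0.3 -0.8 -3.4] 0.03
-0.22 0.275 8.83 [-2.1 -1.  -2.7] 0.0306
-0.22 0.285 9.08 [-2.3 -0.5 -2.9] 0.0305
-0.22 0.295 9.33 [-3.  -0.3 -0.4] 0.0303
-0.22 0.31 9.58 [-5.5 -1.  -0.5] 0.0303
```

View pics/k2.png

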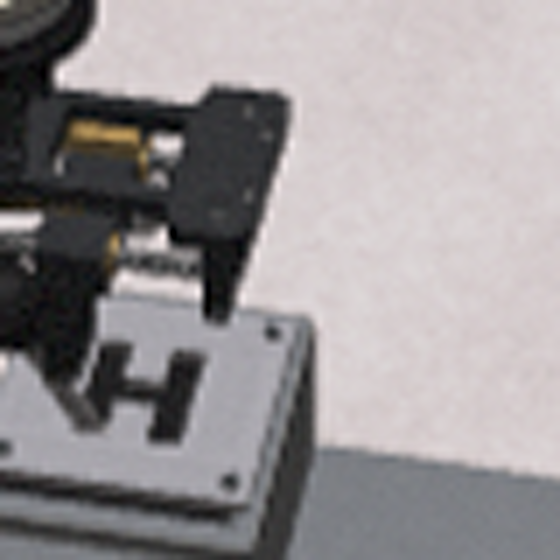

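Run:
```python
from h import *
from cell import manip,cams
Rm=trot(PSI,0.)
def go(a,b,rate=.08):
    manip.move_linear(tcp(ball(a,b),Rm,0),rate=rate);s=manip.state();print(a,b,round(s["clock"],2),np.round(s["contact_force"],1),round(s["gripper_width"],4));return s
go(-.22,.325);go(-.22,.335);go(-.22,.295)
manip.set_gripper(.06)
p=tcp(ball(-.22,.29),Rm,0);manip.move_linear(p+[-.0,0,.10],rate=.2)
# to above rack
R2=trot(LAZ,0.)
manip.move_pose(tcp(LARGE+[0,0,.12],R2,.008),rv(R2))
print(manip.state()["clock"])
for n in("scene","top"):
    c=cams.capture(n);np.savez(f"pics/{n}B.npz",**c)
    crop(c,*((200,150,280,230) if n=="scene" else (265,135,345,200)),7,f"pics/k3{n}.png")
```

```text
-0.22 0.325 9.88 [-5.3 -1.2  0.7] 0.0303
-0.22 0.335 10.13 [-8.  -1.2  2.8] 0.0302
-0.22 0.295 10.38 [-3.8 -0.7 -1. ] 0.0304
13.2583
```

View pics/k3scene.png

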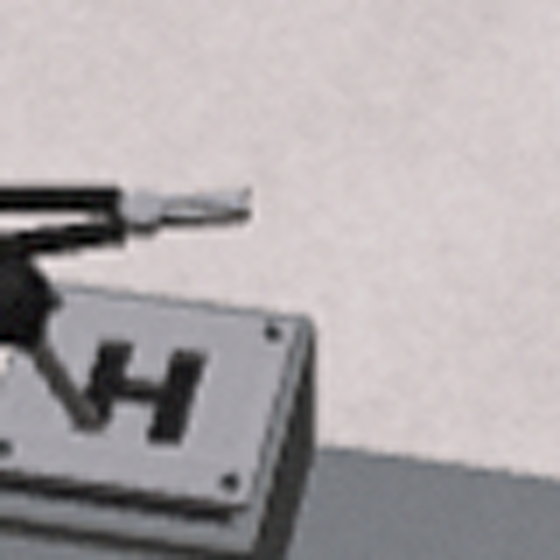

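View pics/k3top.png

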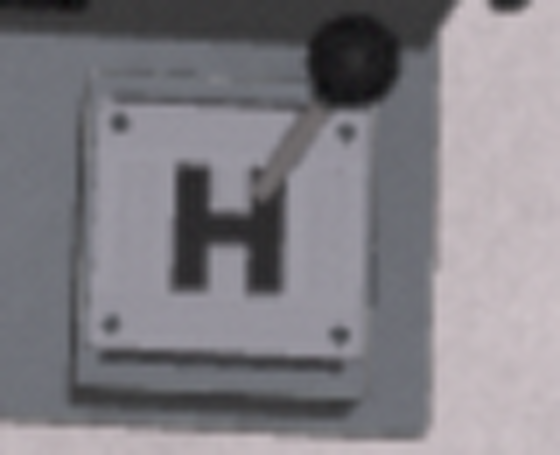

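Run:
```python
from h import *
from cell import manip,cams
t=load("pics/topB.npz");s=load("pics/sceneB.npz")
for f in (.22,.25,.28): print(f,proj(t,ball(-.22,f)),proj(s,ball(-.22,f)))
R2=trot(LAZ,0.)
manip.set_gripper(.075,30)
manip.move_linear(tcp(LARGE,R2,.008),rate=.12)
st=manip.state();print(st["contact_force"],st["tool_pos"]-tcp(LARGE,R2,.008))
manip.set_gripper(.04,30)
st=manip.state();print(st["clock"],st["contact_force"],st["gripper_width"])
```

```text
0.22 [[315.30934915 146.96451179]] [[201.17029302 189.12263724]]
0.25 [[315.20573337 145.13943271]] [[200.80226721 190.81167652]]
0.28 [[315.08174263 143.34817627]] [[200.4523964 192.5392992]]
[ 0.06487658  0.04689722 -1.07284912] [0.00077922 0.00039048 0.00090678]
15.3833 [ 0.50842034 -0.17033872  3.82863734] 0.05303864533071954
```

Run:
```python
from h import *
from cell import manip,cams
p=manip.state()["tool_pos"]
P0=tcp(LARGE,trot(LAZ,0.),.008)
manip.move_linear(P0+[0,0,.008],rate=.05)
st=manip.state();print(st["contact_force"],st["gripper_width"])
R3=trot(np.radians(-94),0.)
manip.move_pose(P0+[0,0,.008],rv(R3))
manip.move_linear(P0+[0,0,.0],rate=.04)
st=manip.state();print(st["contact_force"],st["tool_pos"]-P0)
manip.set_gripper(.075)
manip.move_linear(P0+[0,0,.10],rate=.15)
T=np.radians(46);Rm=trot(np.radians(-94+30),T)
C=LARGE+[0,0,.0]
manip.move_pose(tcp(C-Rm[:,0]*.13,Rm,.008)+[0,0,.03],rv(Rm))
print(manip.state()["clock"])
for n in("scene","top"):
    c=cams.capture(n);np.savez(f"pics/{n}C.npz",**c);cv2.imwrite(f"pics/c{n}.png",c["image"])
t=load("pics/topC.npz");s=load("pics/sceneC.npz")
def enh(i): return cv2.normalize(i,None,0,255,cv2.NORM_MINMAX)
cv2.imwrite("pics/o3.png",np.hstack([enh(ortho(t,*LARGE[:2],.056)),enh(ortho(s,*LARGE[:2],.056))]))
```

```text
[-0.25103717 -0.21537195 -2.99556087] 0.05366727267798631
[-0.32068746 -0.03487865  1.9074323 ] [0.00073097 0.00030883 0.00057659]
19.3833
```

View pics/o3.png

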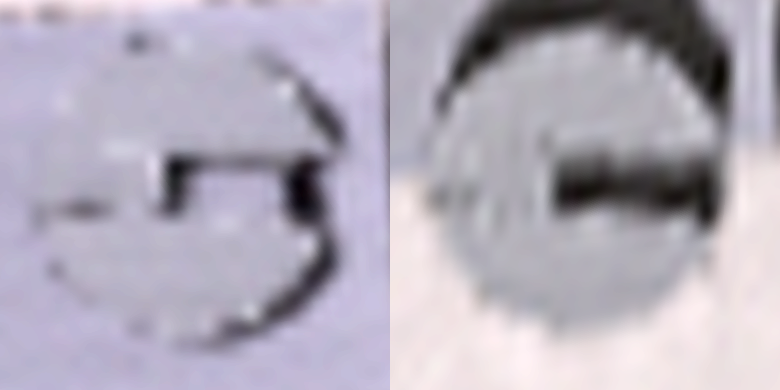

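View pics/cscene.png

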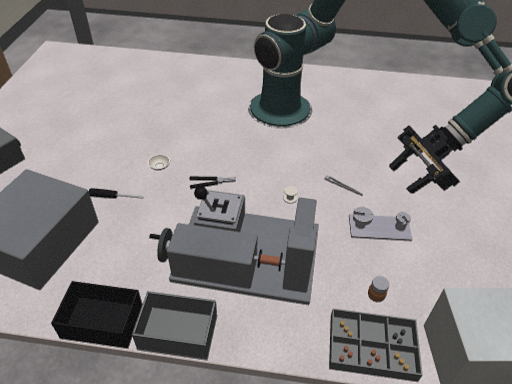

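```bash
cat > fit.py <<'E'
from h import *
from scipy.ndimage import map_coordinates
def line(c,p,h):
    uv=proj(c,np.c_[p,np.full(len(p),h)]);return map_coordinates(c["image"].astype(float).mean(2),[uv[:,1],uv[:,0]],order=1)
def slot(c,cx,cy,h,az0,r0=0,r1=.018,e=.0015):
    out=[]
    for az in np.radians(az0+np.arange(-15,15.1,1)):
        d=np.array([np.cos(az),np.sin(az)]);n=np.array([-d[1],d[0]]);r=np.linspace(r0,r1,30)[:,None]
        f=lambda o:line(c,np.array([cx,cy])+r*d+o*n,h)
        for off in np.arange(-.003,.0031,.0005):
            a=(f(off+.005+e)-f(off+.005-e)).mean();b=(f(off-.005-e)-f(off-.005+e)).mean()
            out.append((a+b,round(np.degrees(az),1),round(off,4),a,b))
    return sorted(out,reverse=True)[:5]
def centre(c,h,cx,cy,R0,zlo):
    P=cloud(c);m=(abs(P[...,2]-h)<zlo)&(np.hypot(P[...,0]-cx,P[...,1]-cy)<R0+.01)
    v,u=np.nonzero(m);w=np.array([atz(c,a,b,h)[:2] for a,b in zip(u,v)])
    return cv2.minEnclosingCircle(w.astype(np.float32)),w.mean(0),len(w)
E
python3 - <<'E'
from fit import *
t=load("pics/topC.npz");s=load("pics/sceneC.npz")
for n,c in (("top",t),("scene",s)):
    print(n,centre(c,.056,.5256,.2763,.027,.006))
    for r in slot(c,.5256,.2763,.056,-94): print(np.round(r,4))
print("orig",centre(load("pics/topA.npz"),.056,.5256,.2763,.027,.006),centre(load("pics/sceneA.npz"),.056,.5256,.2763,.027,.006))
print("loaded",centre(load("pics/topA.npz"),.062,.5951,.1213,.019,.006))
E
```

```text
top (((0.5259021520614624, 0.27765771746635437), 0.027759600430727005), array([0.52676686, 0.27934311]), 280)
[ 2.89981e+01 -9.00000e+01  2.00000e-03  2.27210e+01  6.27710e+00]
[ 2.88426e+01 -9.20000e+01  2.50000e-03  2.24152e+01  6.42750e+00]
[ 2.86703e+01 -9.30000e+01  2.50000e-03  2.16400e+01  7.03040e+00]
[ 2.86396e+01 -8.90000e+01  2.00000e-03  2.30129e+01  5.62670e+00]
[ 2.82640e+01 -9.10000e+01  2.00000e-03  2.13725e+01  6.89140e+00]
scene (((0.5313252210617065, 0.2769431173801422), 0.02963591180741787), array([0.5314138 , 0.27838746]), 237)
[ 9.30910e+01 -9.50000e+01  3.00000e-03  3.65222e+01  5.65688e+01]
[ 9.28114e+01 -9.60000e+01  3.00000e-03  3.65586e+01  5.62527e+01]
[ 9.25193e+01 -9.40000e+01  3.00000e-03  3.63757e+01  5.61436e+01]
[ 9.23866e+01 -9.30000e+01  2.50000e-03  3.73996e+01  5.49870e+01]
[ 9.22261e+01 -9.40000e+01  2.50000e-03  3.74544e+01  5.47718e+01]
orig (((0.5256567597389221, 0.2760225832462311), 0.02753298729658127), array([0.52384864, 0.27637929]), 281) (((0.5291832089424133, 0.2761410176753998), 0.028735214844346046), array([0.52777089, 0.27654002]), 223)
loaded (((0.5946729183197021, 0.12095233052968979), 0.01913425698876381), array([0.59460999, 0.11866519]), 108)
```

```bash
cat >> h.py <<'E'
T46=np.radians(46);RT=trot(np.radians(-64),T46)
C2=np.array([.5263,.2772,.048])
E
python3 - <<'E'
from h import *
from cell import manip,cams
manip.move_linear(tcp(C2-RT[:,0]*.06,RT,.008),rate=.25)
manip.move_linear(tcp(C2,RT,.008),rate=.1)
st=manip.state();print(st["contact_force"],st["tool_pos"]-tcp(C2,RT,.008))
manip.set_gripper(.04,30)
st=manip.state();print(st["clock"],st["contact_force"],st["gripper_width"],st["tool_pos"]-tcp(C2,RT,.008))
for n in("scene","top"):
    c=cams.capture(n);np.savez(f"pics/{n}D.npz",**c)
s=load("pics/sceneD.npz");crop(s,330,160,430,250,7,"pics/d.png")
E
```

```text
[ 0.04497872 -0.12960569 -0.18113162] [ 7.53308689e-05 -1.68905561e-04 -1.77261220e-04]
21.2167 [-0.72310861  1.19344437  1.97536083] 0.05330758165858806 [0.00010333 0.00054132 0.00039347]
```

View pics/d.png

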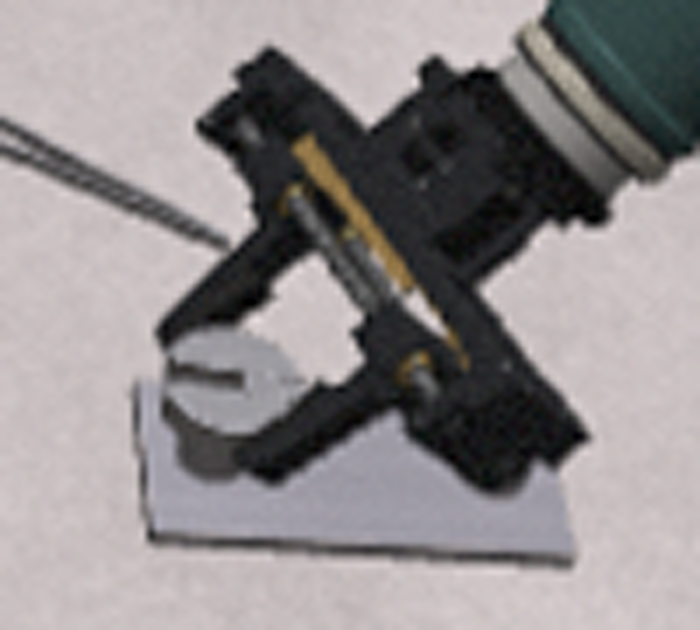

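Run:
```python
from fit import *
from cell import manip,cams
s=np.array([np.cos(np.radians(-94)),np.sin(np.radians(-94)),0])
manip.move_linear(tcp(C2+[0,0,.05],RT,.008),rate=.12)
st=manip.state();print(st["contact_force"],st["gripper_width"])
S=PAN-s*.06+[0,0,.028]
manip.move_linear(tcp(S+[0,0,.02],RT,.008),rate=.2)
manip.move_linear(tcp(S,RT,.008),rate=.1)
st=manip.state();print(st["clock"],st["contact_force"],st["gripper_width"],st["tool_pos"]-tcp(S,RT,.008))
L=[cams.capture("top") for _ in range(4)];c=dict(L[0]);c["image"]=np.mean([l["image"].astype(float) for l in L],0).astype(np.uint8)
np.savez("pics/topE.npz",**c)
print(S,centre(c,S[2]+.008,S[0],S[1],.027,.005))
for r in slot(c,S[0],S[1],S[2]+.008,-94): print(np.round(r,4))
cv2.imwrite("pics/e.png",np.hstack([cv2.normalize(ortho(c,.596,.15,S[2]+.008,.06),None,0,255,cv2.NORM_MINMAX),cv2.resize(c["image"][130:210,170:250],(390,390),interpolation=cv2.INTER_CUBIC)]))
sc=cams.capture("scene");cv2.imwrite("pics/e2.png",sc["image"][100:300,200:500])
```

```text
[-0.15652316 -0.52532819 -2.59385999] 0.05342800310688931
22.9833 [ 0.03009363  0.2906337  -1.94182191] 0.05302619538370328 [-0.00123265  0.00016242 -0.0016238 ]
[0.59938539 0.18115384 0.078     ] (((0.5986142158508301, 0.1815643608570099), 0.036597006022930145), array([0.59982948, 0.18298767]), 311)
[ 2.33841e+01 -7.90000e+01  3.00000e-03  4.77050e+00  1.86136e+01]
[ 2.29961e+01 -8.00000e+01  3.00000e-03  5.05760e+00  1.79385e+01]
[ 2.24980e+01 -8.10000e+01  3.00000e-03  5.37940e+00  1.71186e+01]
[ 2.19849e+01 -7.90000e+01  2.50000e-03  6.69010e+00  1.52948e+01]
[ 2.17481e+01 -8.20000e+01  3.00000e-03  5.69660e+00  1.60515e+01]
```

View pics/e.png

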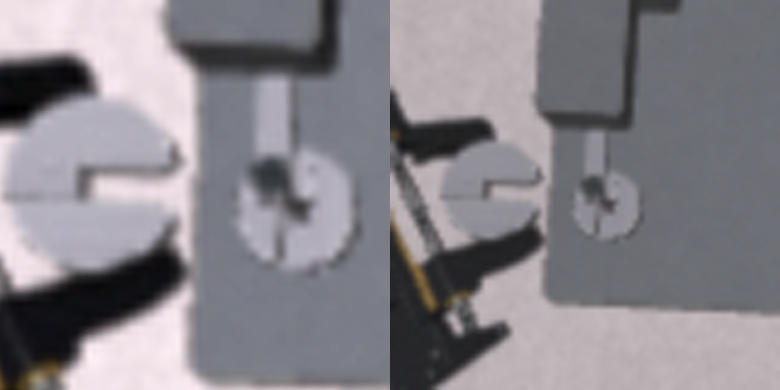

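View pics/e2.png

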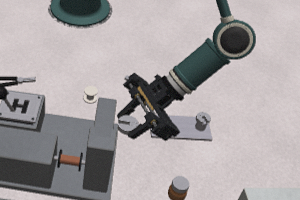

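Run:
```python
from h import *
c=load("pics/topE.npz")
o=ortho(c,.598,.165,.086,.045,600)
o=cv2.normalize(o,None,0,255,cv2.NORM_MINMAX)
for k in range(0,600,100): cv2.line(o,(k,0),(k,6),(0,0,255),1);cv2.line(o,(0,k),(6,k),(0,0,255),1)
cv2.imwrite("pics/e3.png",o)
```

```text
(no output)
```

View pics/e3.png

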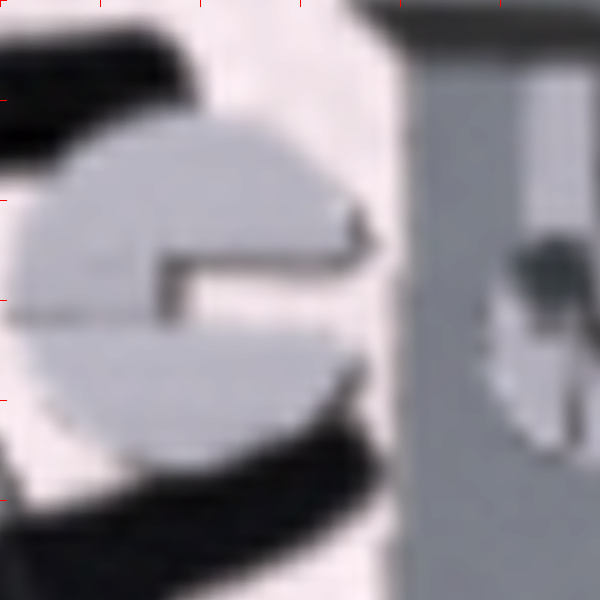

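Run:
```python
from h import *
from cell import manip,cams
a=np.radians(-89.5);s=np.array([np.cos(a),np.sin(a),0])
G=PAN+[-.0003,-.0002,.028]
for k in (.06,.042,.034,.026,.018,.012,.007,.003,.001,0,-.001):
    manip.move_linear(tcp(G-s*k,RT,.008),rate=.06 if k<.05 else .1)
    st=manip.state();f=st["contact_force"];print(k,round(st["clock"],2),np.round(f,1),np.round((st["tool_pos"]-tcp(G-s*k,RT,.008))*1e3,1),round(st["gripper_width"],4))
    if np.linalg.norm(f[:2])>10: break
c=cams.capture("top");np.savez("pics/topF.npz",**c)
o=cv2.normalize(ortho(c,.598,.13,.084,.045,500),None,0,255,cv2.NORM_MINMAX);cv2.imwrite("pics/f.png",o)
```

```text
0.06 23.48 [ 0.1 -0.5 -2.3] [-0.3 -0.   0.2] 0.0537
0.042 23.93 [-1.2 -0.4 -2.6] [-0.1 -0.7 -0.1] 0.053
0.034 24.22 [ 0.6  0.3 -2.6] [-0.1 -0.4 -0.1] 0.0531
0.026 24.5 [ 0.1  0.  -2.5] [-0.2 -0.4 -0.1] 0.0533
0.018 24.78 [-0.6 -0.3 -2.9] [-0.2 -0.5 -0.1] 0.0532
0.012 25.03 [-0.4  0.7 -3.1] [-0.1 -0.4 -0. ] 0.0532
0.007 25.28 [-0.2  0.5 -2.3] [-0.1 -0.3 -0. ] 0.0532
0.003 25.53 [ 0.1 -0.9 -2.4] [-0.1 -0.2 -0.1] 0.0531
0.001 25.78 [-0.5 -0.3 -2.7] [-0.  -0.1 -0. ] 0.0528
0 26.03 [ 0.4 -0.8 -2.2] [-0.  -0.1 -0. ] 0.0532
-0.001 26.28 [-0.8  2.8 -3. ] [0.1 0.4 0. ] 0.0532
```

View pics/f.png

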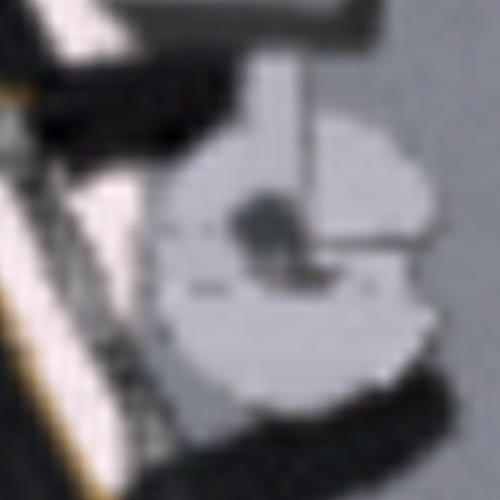

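Run:
```python
from h import *
from cell import manip,cams
G=PAN+[-.0003,-.0002,.020]
manip.move_linear(tcp(G+[0,0,.008],RT,.008),rate=.03)
for k in (.004,.002,.001,.0005,0,-.0005,-.001,-.0015):
    manip.move_linear(tcp(G+[0,0,k],RT,.008),rate=.03)
    st=manip.state();f=st["contact_force"];print(k,round(st["clock"],2),np.round(f,1),np.round((st["tool_pos"]-tcp(G+[0,0,k],RT,.008))*1e3,1))
    if f[2]>2.5: break
manip.set_gripper(.068)
st=manip.state();print(st["clock"],st["contact_force"],st["gripper_width"])
c=cams.capture("top");np.savez("pics/topG.npz",**c)
o=cv2.normalize(ortho(c,.598,.13,.078,.045,500),None,0,255,cv2.NORM_MINMAX);cv2.imwrite("pics/g.png",o)
```

```text
0.004 26.87 [ 0.9  0.7 -2.2] [-0.3 -0.3 -0.4]
0.002 27.12 [-1.3 -0.5 -2.8] [-0.1 -0.1 -0.2]
0.001 27.37 [ 0.9 -0.2 -1.7] [-0. -0. -0.]
0.0005 27.62 [ 0.3  0.1 -3.5] [0. 0. 0.]
0 27.87 [-2.7 -0.1  1.1] [0.1 0.  0.4]
-0.0005 28.12 [-3.9  2.4  5.3] [ 0.1 -0.   0.9]
28.5333 [ 1.06681782  0.54694269 -0.43444142] 0.06825104567762204
```

View pics/g.png

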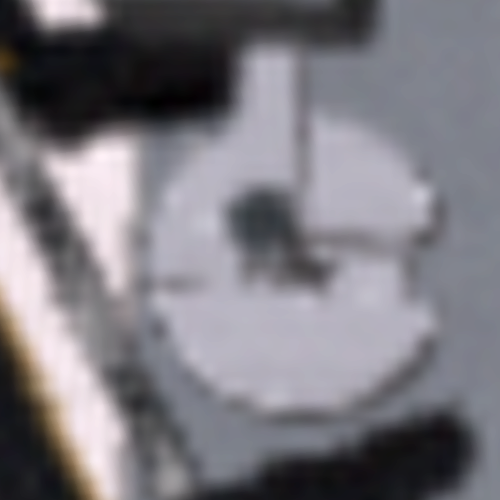

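Seated and released: the slot faces right, with the stem at its inner end. Now I withdraw along the tool axis and check.

Run:
```python
from h import *
from cell import manip,cams
p=manip.state()["tool_pos"];mx=0
for k in (.03,.07,.16):
    manip.move_linear(p-RT[:,0]*k,rate=.1);f=manip.state()["contact_force"];print(np.round(f,1))
manip.move_linear(manip.state()["tool_pos"]+[-.03,.12,.08],rate=.25)
print(manip.state()["clock"])
L=[cams.capture("top") for _ in range(4)];c=dict(L[0]);c["image"]=np.mean([l["image"].astype(float) for l in L],0).astype(np.uint8)
z=np.median([l["z_map"] for l in L],0).astype(np.float32);c["z_map"]=z
np.savez("pics/topH.npz",**c);s=cams.capture("scene");np.savez("pics/sceneH.npz",**s)
cv2.imwrite("pics/h.png",cv2.normalize(ortho(c,.598,.13,.078,.045,500),None,0,255,cv2.NORM_MINMAX));cv2.imwrite("pics/ht.png",c["image"]);cv2.imwrite("pics/hs.png",s["image"])
P=cloud(c);m=(np.hypot(P[...,0]-.5952,P[...,1]-.1213)<.026)&(P[...,2]<.09)&(P[...,2]>.06);q=P[m]
A=np.c_[q[:,:2]-[.5952,.1213],np.ones(len(q))];k=np.linalg.lstsq(A,q[:,2],rcond=None)[0];print("plane",k,len(q),np.percentile(q[:,2],[10,50,90]))
from fit import centre;print(centre(c,.078,.5952,.1213,.027,.006))
```

```text
[-0.5 -0.2  0.4]
[0.6 0.  0.1]
[ 0.5  0.5 -0.6]
31.3667
plane [-0.02216501  0.08940331  0.07752853] 243 [0.07637317 0.07875449 0.08015099]
(((0.5949103236198425, 0.12127780169248581), 0.027544895187020302), array([0.59285327, 0.12205749]), 242)
```

View pics/h.png

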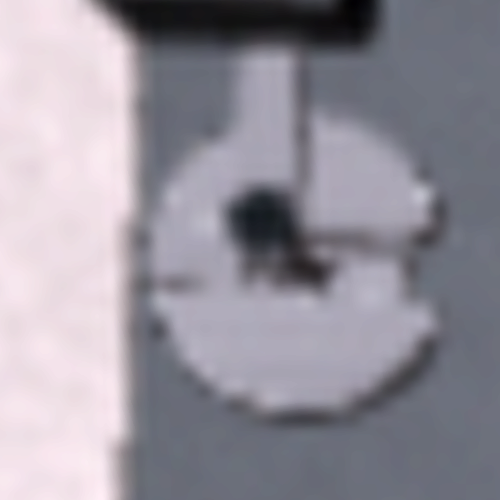

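View pics/ht.png

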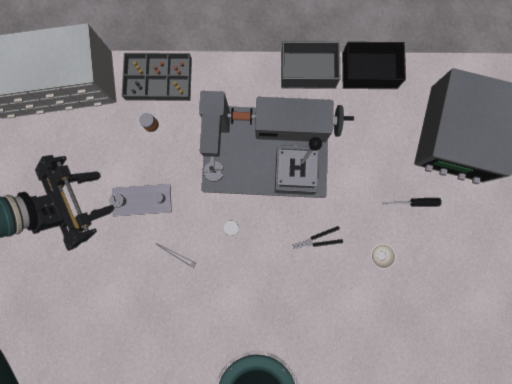

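View pics/hs.png

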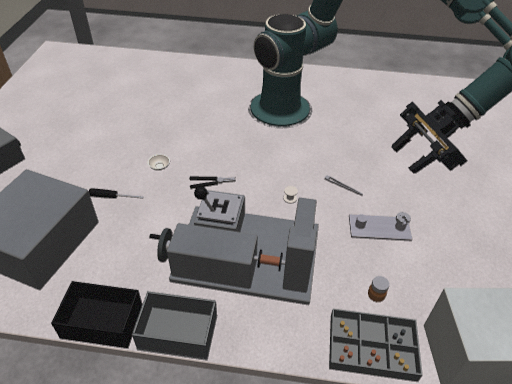

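Run:
```python
from h import *
c=load("pics/topH.npz");P=cloud(c);d=P-[.5952,.1213,0]
r=np.hypot(d[...,0],d[...,1])
base=(r<.023)&(P[...,2]<.09)&(P[...,2]>.06)
for n,m in (("left",(d[...,1]>.008)&(d[...,0]<.0)),("right",(d[...,1]<-.006)&(d[...,0]<-.009)),("rightfwd",(d[...,1]<-.006)&(d[...,0]>.009)),("front",(d[...,0]<-.010)),("back",(d[...,0]>.010)&(abs(d[...,1])>.008)),("slot",(abs(d[...,0])<.003)&(d[...,1]<-.012))):
    q=P[base&m][:,2];print(n,len(q),np.round(np.percentile(q,[25,50,75]),4) if len(q) else "")
```

```text
left 35 [0.0786 0.0789 0.0798]
right 16 [0.0783 0.079  0.0798]
rightfwd 20 [0.0783 0.0789 0.0798]
front 55 [0.0784 0.0789 0.0797]
back 22 [0.0783 0.0789 0.0798]
slot 6 [0.0628 0.063  0.0635]
```

Run:
```python
from cell import manip,order
manip.dwell(.3);print(manip.state()["clock"],manip.state()["contact_force"]);print(order.close_job())
```

```text
31.9167 [ 0.81038819 -0.27939017 -0.12691738]
the job is handed in; nothing more can be done
None
```

The coil winder is set up as asked, and I handed the job in at 31.9 s of the 64 s allowed.

**Lever:** I gripped the ball and moved it from the left slot across neutral into the right slot, then forward against its stop. After release, both cameras put the ball within about a pixel of where a forward lean of 0.28 rad (the slot end) would place it.

**Weight:** I turned the large weight on its pedestal, regrasped it with the gripper leaning back at 46°, slid it onto the stem from the left and lowered it until it touched.
- **Lying flat:** its top reads 78.9 mm all round against an ideal 78 mm; the camera's table reading was 0.7 mm high.
- **Position:** its centre is within about 0.5 mm of the stem axis.
- **Slot direction:** its slot faces right, at about -89°, and the lower weight's top shows through it. I estimate the lower weight's slot at 175–180°, so the crossing angle is about 85–90°.

**Disagreements:**
- **Lower slot angle:** it is only good to about ±5°, because the stem partly hides it.
- **Large weight's slot:** I first measured it on the rack at -9.5°. After turning, it came out about 4–5° from where that predicted, and I went by the later measurement.
- **Flatness fit:** a first plane fit showed a tilt because it included the slot floor; checking each area separately showed none.

The spare weight and other items look undisturbed in the last pictures. The gripper is open and clear of everything, and the largest force I read at the end of any move was about 9 N.

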